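# Seat a plug-in control board with its two ejector levers

### The arm

A 6-joint arm with a two-finger parallel gripper is mounted at the origin on the work surface. World frame = base frame: x ahead of the robot, y to its left, z up, the work surface at z = 0. Lengths are in mm, angles in rad, forces in N, time in s.
With the tool pointing down it reaches from about 275 to 750 mm from the base axis. Payload 10.2 kg.
Tool frame: the origin (TCP) lies on the centre line of the jaws, within the pads' length; the fingertips stand 17 mm ahead of it and the grasp point (between the pads) lies 2 mm behind it; z points along the fingers, y is the line along which they close (so a half turn about z gives the same grasp; the last joint's range is limited). The gripper opens to 85 mm and grips with 20 to 120 N. Pads are 22 mm wide; open, the fingers measure 114 mm over their backs; the gripper's body (76 mm by 85 mm) begins 54 mm behind the grasp point. The pads swing forward as they close: fully open they stand 13 mm farther back than shut.
Start: joints at [-1.506, 0.313, 1.498, -0, 1.331, -0.223], TCP at [149.005, -503.417, 248.294] pointing down, gripper open.
Joint ranges: [-2.94, 2.94], [-0.97, 2.17], [0.19, 2.56], [-1.23, 4.37], [0.02, 3.11], [-2.88, 2.88]. Speed limits (rad/s): [2.39, 2.39, 3.01, 3.14, 3.14, 3.14].

### API

Orientations are given as a unit quaternion [w, x, y, z].
In Python, from rig import ctrl gives the robot as it stands. The module is installed in compiled form; this text tells all that it offers.
- The arm moves only by the shell command python3 -m jog 'ROWS' [FORCE]. ROWS is JSON, a list of rows, each an object with "delta_pos": the shift along the world's x, y, z in mm, a list of three; "angular": the turn, a rotation vector about the world's x, y, z in rad, a list of three; "fingers": the opening, from 0 (shut) to 1 (fully open). In form: [{"delta_pos": [tx, ty, tz], "angular": [rx, ry, rz], "fingers": fingers}, ...]. A call has 1 to 10 rows; each row is the pose to reach, as a shift and turn from the pose commanded when the call began; what a row does not reach only later rows make up. A row lasts 1/8 s, in which the tool goes at most 62.5 mm and 10.7 degrees, less where a joint would pass 70% of its speed; a pose out of reach is approached as far as the arm can. A call with a gripper value outside its range is refused whole. The fingers move at their own pace and stop on an object; FORCE is the grip in N (left out, the last holds). Time passes only in rows, so rows that repeat a pose let the fingers close. It gives the time, the measured TCP pose, the force, the opening and the grip force at its end, in the units of the state.
- ctrl.sense(): the state, without advancing time (a new reading comes with each control period).
- ctrl.capture(name): name is "side" or "top" or "wrist"; returns a dict with "pixels" (420x560x3 uint8, blue, green, red), "fx", "fy", "cx", "cy" (pixels), "R" (3x3) and "t" (3): a world point X has camera coordinates R X + t. Camera axes: x right, y down, z forward; pixel columns grow to the right and rows downward; lengths in mm; the calibration is good to about 2 mm. A picture is of the moment at which its call begins. There is no depth.
- ctrl.finish_job(): hands the job in; it is judged then, once.
The state is a dict: "time_s": time; "joints": joint angles; "dq": joint speeds; "tau": joint torques, N m; "eef_pos": TCP position; "ee_rot": TCP orientation; "force": force on the tool from outside, world axes, zero at the start; "wrist_torque": the same for the moment, N m; "grip_width": opening from 0.0 (shut) to 1.0 (fully open); "grip_force": force on a finger pad.
Only numpy, scipy, OpenCV 4.12 (cv2) and the standard library are available. Lean on these libraries where they do the work, as an engineer would, in place of code of your own. Each camera call takes 0.05 s, during which the arm holds its last target. There are 200 camera calls.

### The job

Take the control board out of the wooden stand and set it upright into the open slot of the sealing machine's controller rack, where its ears come to rest on the two sprung posts. Let go of it, then swing the two ejector levers inward, one after the other, until both are fully home against their stops and their claws have drawn the board right down. Work gently: do not jam the board against the slot, do not strain the levers or the rack (keep well under 30 N), and leave the jar, the tape roll and the mug where they are.

Things in the scene. Friction and masses are not known exactly. Their poses are not given: they have to be found in the camera images.
- board: Loose upright circuit board, 0.15-0.30 kg, 97 mm high, symmetric (either way round fits). Origin: centre of underside; z up, y along its length, x its normal. 100 mm long (y) and 8 mm thick up to z 49 mm; above that 60 mm long, topped by a grip rail 10 mm thick from z 81 to 97 mm. At each end an ear (underside z 41 mm) carries a round pin, radius 3.5 mm, at y +-66, z 48.5 mm. Starts in the stand.
- stand: Fixed wooden stand, 60 x 150 mm, 34 mm high, with a slot along its y axis 11 mm wide, 110 mm long, its floor 12 mm above the origin (centre of underside). The board starts in it, its underside on that floor, its y axis along the stand's.
- rack: Fixed low metal chassis; origin on the bench under the slot's centre, z up, y along the slot. Base plate 12 mm thick, y +-120 mm, x -55 to 115 mm; dark finned block x 65 to 111 mm, 44 mm high. Levers pivot at its slot's ends, about axes along x at y +-66, z 40 mm. A board resting on the sprung posts has its origin at rack z 23 to 24 mm, one fully seated at z 18 mm (x, y 0).
- slot: Slick black slot housing in the rack, origin at rack z 12 mm, same axes. Slot 10 mm wide (x), 105 mm long (y): play 1 mm each side in x, 2.5 mm in y. Walls up to rack z 45 mm, then a lead-in sloping about 5 mm outward up to z 52 mm; hard floor z 15 mm. Sprung brass posts at y +-62 mm, between slot and levers, carry the board's ears, each resisting with 3 N at first, 12 N when seated.
- lever_left (a joint): Lever at the rack's +y end (rad): 0 = fully home, upright on its rigid stop; grows as its top swings outward (+y), to 1.15. Starts 1.0 to 1.1; must be over 0.95 for the board to pass. From about 0.6 inward its claw (slick flat underside 30 mm above the pivot) draws the board's pin down. Stiff pivot (0.1 N m): stays where left; pushing its tip takes 2 to 8 N.
- lever_right (a joint): The same for the lever at the rack's -y end: 0 = fully home, grows as its top swings towards -y.
- tip_left (a point): Centre of the round tip bar of the left lever's handle, 10 mm diameter, 20 mm long along rack x. With the lever at angle a it lies at rack y = 66 - 4 cos a + 76 sin a, z = 40 + 76 cos a + 4 sin a (mm). The handle below it is a bar 18 mm wide, 7 mm thick. Nothing stands outside (+y of) it: a fingertip standing there can push it inward.
- tip_right (a point): The same for the right lever, with rack y negated; push it from its -y side. Either handle must be pushed along its arc (up and inward while it is low, then level): a level push on the lowered handle binds by friction against the finger.
- jar: Bystander: brown glazed jar with dark red cap, 120 mm across, 173 mm high; origin centre of underside. Leave alone.
- tape: Bystander: cardboard tape roll lying flat, 96 mm across, 45 mm high; origin centre of underside. Leave alone.
- mug: Bystander: white mug, 76 mm across, 85 mm high; origin centre of underside. Leave alone.
Not all that is in view belongs to the job. What is shaped like the board but yellow is not meant.

How it is judged:
By the outcome, as a careful person would: the job done as asked, in the order asked, and still so for the second after the job is handed in, with the robot touching nothing.
It also fails if it takes over 72 s, if anything falls off the work surface, if the arm or the gripper's body presses on something with over 40 N, if the wrist force passes 120 N, or if a joint passes its speed limit or range.

## Working session

There is one attempt and no reset: what is moved stays moved. The work goes in short steps, Python scripts to look and compute and a shell command to move; the robot and the scene stay as the last step left them, time stands still between calls to the robot, and variables do not carry over. Pictures are saved under pics/ and viewed, at most 13 in all, crops included, and the job is handed in when it is done.

```bash
mkdir -p pics
cat > h.py <<'E'
import numpy as np,cv2
from rig import ctrl
def cap(n,f=None):
    c=ctrl.capture(n); c['R']=np.array(c['R']);c['t']=np.array(c['t']).ravel()
    c['pixels']=np.array(c['pixels'])
    if f: cv2.imwrite('pics/'+f,c['pixels'])
    return c
def ray(c,u,v):
    d=c['R'].T@np.array([(u-c['cx'])/c['fx'],(v-c['cy'])/c['fy'],1]); return -c['R'].T@c['t'],d
def onz(c,u,v,z):
    o,d=ray(c,u,v); return o+d*(z-o[2])/d[2]
def proj(c,X):
    p=c['R']@np.array(X,float)+c['t']; return p[0]/p[2]*c['fx']+c['cx'],p[1]/p[2]*c['fy']+c['cy']
def two(a,p,b,q):
    A=[];B=[]
    for c,(u,v) in((a,p),(b,q)):
        o,d=ray(c,u,v);d/=np.linalg.norm(d);P=np.eye(3)-np.outer(d,d);A.append(P);B.append(P@o)
    return np.linalg.solve(sum(A),sum(B))
E
python3 - <<'E'
from h import *
a=cap('top','top0.png');b=cap('side','side0.png')
for c in(a,b): print(c['fx'],c['cx'],c['cy'],(-c['R'].T@c['t']).round(),c['R'].round(2).tolist())
print(ctrl.sense())
E
```

```text
404.99909081104295 279.880866747769 201.85410078228588 [ 461.  120. 1055.] [[0.02, -1.0, -0.01], [-0.99, -0.02, -0.11], [0.11, 0.01, -0.99]]
420.7819774282484 278.85866776327117 208.54859416477709 [-77. 736. 877.] [[-0.71, -0.71, -0.01], [-0.46, 0.48, -0.75], [0.53, -0.52, -0.67]]
{'time_s': 0.1, 'joints': array([-1.50641086e+00,  3.13414825e-01,  1.49833150e+00, -1.21540988e-05,
        1.33102495e+00, -2.23368479e-01]), 'dq': array([-0.00157946, -0.00187147,  0.00068082,  0.00011249, -0.00067613,
       -0.00100184]), 'tau': array([ 2.95822530e-03, -4.12891209e+01, -2.60143822e+01, -1.70271296e-04,
        3.01156411e-03,  2.25144191e-05]), 'eef_pos': array([ 148.9824872 , -503.20340527,  247.79281086]), 'ee_rot': array([-5.87918606e-04,  9.89667172e-01,  1.43382503e-01,  4.09121777e-05]), 'force': array([ 0.55351898,  0.04649466, -0.55489906]), 'wrist_torque': array([ 0.00952217,  0.01319524, -0.02134494]), 'grip_force': 0.0, 'grip_width': 0.9988996950151748}
```

View pics/top0.png

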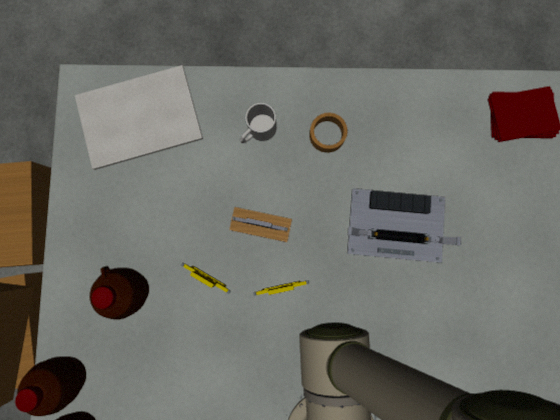

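View pics/side0.png

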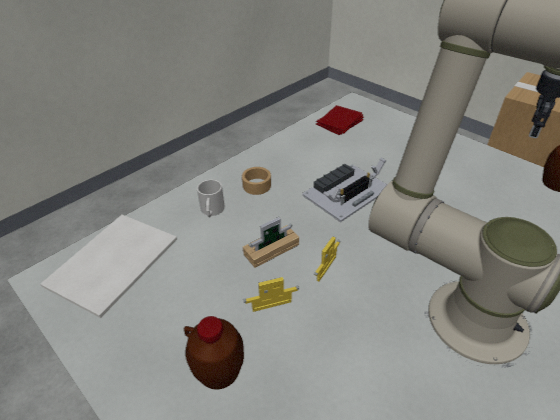

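Top view: candidates are the grey/green board in the wooden stand (261,224) and two yellow decoys at (206,278) and (281,288). I choose the one in the stand. The rack is at (398,226), its slot at (400,237), with levers at (362,233) and (450,240).

Run:
```python
from h import *
a=cap('top');im=a['pixels'];hsv=cv2.cvtColor(im,cv2.COLOR_BGR2HSV)
def big(m,box):
    x0,y0,x1,y1=box;z=np.zeros_like(m);z[y0:y1,x0:x1]=m[y0:y1,x0:x1]
    pts=cv2.findNonZero(z);return pts,z
wood=cv2.inRange(hsv,(5,70,80),(25,255,255))
p,_=big(wood,(222,200,300,248));r=cv2.minAreaRect(p);bx=cv2.boxPoints(r)
W=np.array([onz(a,u,v,34)[:2] for u,v in bx]);print('stand',r,W.round(1).tolist(),W.mean(0))
blk=cv2.inRange(im,(0,0,0),(45,45,45))
p,z=big(blk,(368,226,430,250));r=cv2.minAreaRect(p);bx=cv2.boxPoints(r);S=np.array([onz(a,u,v,52)[:2] for u,v in bx]);print('slot',r,S.round(1).tolist(),S.mean(0))
p,z=big(blk,(362,186,438,218));r=cv2.minAreaRect(p);bx=cv2.boxPoints(r);S=np.array([onz(a,u,v,44)[:2] for u,v in bx]);print('fin',r,S.round(1).tolist(),S.mean(0))
plate=cv2.inRange(hsv,(112,20,90),(130,120,255))
p,z=big(plate,(335,180,470,270));r=cv2.minAreaRect(p);print('plate',r)
for (u,v) in((350,187),(445,193),(443,263),(347,254)):print(onz(a,u,v,12).round(1), hsv[v,u])
c1=cv2.resize(im[195:255,220:300],None,fx=5,fy=5,interpolation=2);c2=cv2.resize(im[180:270,335:470],None,fx=5,fy=5,interpolation=2)
o=np.zeros((450,800,3),np.uint8);c2=cv2.resize(c2,(480,320));c1=cv2.resize(c1,(320,240));o[:240,:320]=c1;o[:320,320:]=c2;cv2.imwrite('pics/crop1.png',o)
```

```text
stand ((260.22369384765625, 223.898681640625), (59.37310791015625, 23.974000930786133), 12.011478424072266) [[500.4, 263.1], [560.0, 252.5], [531.4, 104.7], [472.3, 116.2]] [516.0313409  184.11313249]
slot ((399.05255126953125, 235.9567108154297), (54.61581802368164, 9.407662391662598), 5.52754020690918) [[485.4, -91.8], [508.5, -94.1], [498.1, -227.3], [475.1, -224.7]] [ 491.75542341 -159.47389812]
fin ((399.61065673828125, 201.78280639648438), (60.38733673095703, 17.745004653930664), 5.19442892074585) [[560.5, -87.2], [605.2, -91.4], [594.1, -241.4], [549.6, -236.5]] [ 577.33636957 -164.13340424]
plate ((404.9276123046875, 226.03155517578125), (110.89463806152344, 64.20414733886719), 5.06361722946167)
[617.2 -45.5  12. ] [ 53   8 123]
[ 605.9 -290.4   12. ] [ 45   8 130]
[ 426.7 -280.9   12. ] [ 43  14 126]
[444.5 -38.   12. ] [ 50   6 123]
```

View pics/crop1.png

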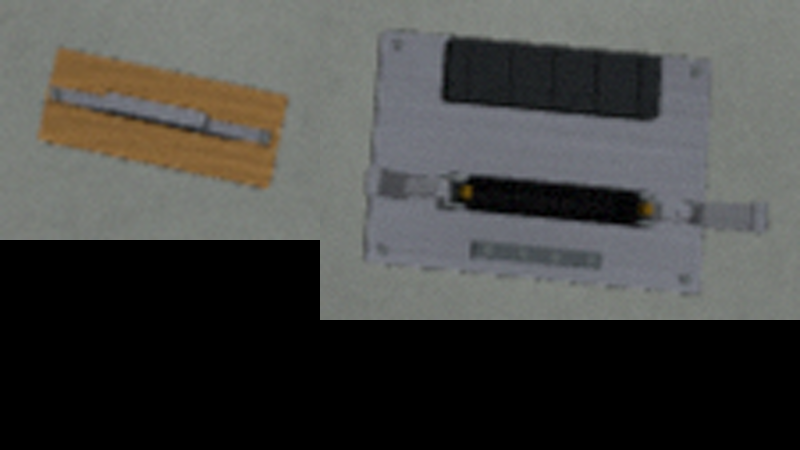

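The crop confirms the board (grey edge and pins) in the wood stand, with the slot and its brass posts clear in the rack. Stand is at about (516,184) with yaw -0.19; slot is at about (492,-159) with yaw -0.075. Moving above the stand.

```bash
python3 -m jog '[{"delta_pos":[30,55,0],"angular":[0,0,0.09],"fingers":1},{"delta_pos":[60,110,0],"angular":[0,0,0.18],"fingers":1},{"delta_pos":[85,160,0],"angular":[0,0,0.27],"fingers":1},{"delta_pos":[112,210,0],"angular":[0,0,0.36],"fingers":1},{"delta_pos":[138,260,0],"angular":[0,0,0.45],"fingers":1},{"delta_pos":[165,310,0],"angular":[0,0,0.54],"fingers":1},{"delta_pos":[192,360,0],"angular":[0,0,0.63],"fingers":1},{"delta_pos":[219,410,0],"angular":[0,0,0.72],"fingers":1},{"delta_pos":[246,460,0],"angular":[0,0,0.81],"fingers":1},{"delta_pos":[272,510,0],"angular":[0,0,0.90],"fingers":1}]'
python3 -m jog '[{"delta_pos":[30,55,0],"angular":[0,0,0.07],"fingers":1},{"delta_pos":[60,110,0],"angular":[0,0,0.14],"fingers":1},{"delta_pos":[90,165,0],"angular":[0,0,0.193],"fingers":1},{"delta_pos":[95,177,0],"angular":[0,0,0.193],"fingers":1},{"delta_pos":[95,177,0],"angular":[0,0,0.193],"fingers":1},{"delta_pos":[95,177,0],"angular":[0,0,0.193],"fingers":1}]'
python3 - <<'E'
from h import *
c=cap('wrist','w1.png');print((-c['R'].T@c['t']).round(),c['fx'],c['R'].round(2).tolist());print(ctrl.sense()['eef_pos'],ctrl.sense()['ee_rot'])
E
```

```text
time_s: 1.4
eef_pos: [421.6, 8.5, 248.3]
ee_rot: [0.0, 0.828, 0.561, 0.0]
force: [0.7, -1.8, 0.3]
grip_width: 1.0
grip_force: 0.0
time_s: 2.15
eef_pos: [515.7, 182.4, 248.4]
ee_rot: [0.0, 0.771, 0.636, -0.0]
force: [-0.7, 0.0, -0.0]
grip_width: 1.001
grip_force: 0.0
[532. 265. 373.] 297.74102264641425 [[0.98, -0.19, -0.0], [-0.18, -0.93, 0.33], [-0.06, -0.32, -0.95]]
[515.76250867 182.29669871 248.56641009] [ 1.28349349e-04  7.71556582e-01  6.36160690e-01 -2.58449270e-05]
```

View pics/w1.png

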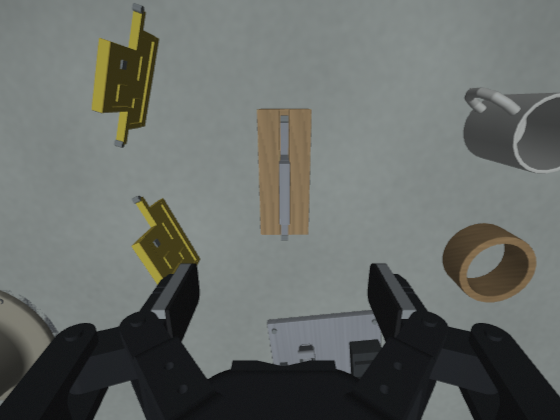

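Wrist view: the board's rail runs vertically at column ~285 (rows ~163–235), in line with the jaws' midpoint. The yellow decoys are well to the left.

Run:
```python
from h import *
c=cap('wrist');im=c['pixels'];hsv=cv2.cvtColor(im,cv2.COLOR_BGR2HSV)
o=cv2.inRange(hsv,(5,60,60),(25,255,255))
for v in range(112,246,6):
    row=im[v,255:315].astype(int); s=255+np.where(o[v,255:315]==0)[0]; s=s[(s>268)&(s<302)]
    print(v,s.min() if len(s) else None,s.max() if len(s) else None,im[v,285])
for v in (160,165,200,232,238): print(v,onz(c,285,v,109).round(1),onz(c,280,v,109)[:2].round(1),onz(c,290,v,109)[:2].round(1))
print([ (onz(c,u,v,34)[:2]).round(1).tolist() for u,v in((257,109),(311,109),(309,235),(260,235))])
```

```text
112 None None [ 84 111 130]
118 280 288 [113 110 103]
124 280 288 [130 123 117]
130 280 288 [130 123 118]
136 280 288 [131 124 119]
142 280 288 [131 123 118]
148 280 288 [131 124 119]
154 280 288 [116 110 105]
160 279 288 [86 82 79]
166 279 289 [134 127 122]
172 279 289 [135 128 122]
178 279 289 [136 129 123]
184 279 289 [136 129 123]
190 279 289 [137 129 124]
196 279 289 [137 129 124]
202 279 289 [137 130 124]
208 279 289 [137 130 125]
214 279 289 [137 130 125]
220 279 289 [137 130 125]
226 280 287 [131 124 119]
232 280 287 [132 125 120]
238 269 301 [114 110 104]
244 269 301 [131 133 127]
160 [524.7 215.9 109. ] [520.3 216.8] [529.  215.1]
165 [523.8 211.5 109. ] [519.4 212.3] [528.2 210.6]
200 [517.5 179.  109. ] [512.9 179.9] [522.1 178.1]
232 [511.3 146.8 109. ] [506.6 147.8] [516.1 145.9]
238 [510.1 140.5 109. ] [505.3 141.5] [514.9 139.6]
[[503.1, 262.6], [560.7, 251.4], [534.0, 103.7], [473.9, 115.4]]
```

```bash
python3 -m jog '[{"delta_pos":[2,1.7,-30],"angular":[0,0,0],"fingers":0.7},{"delta_pos":[2,1.7,-60],"angular":[0,0,0],"fingers":0.5},{"delta_pos":[2,1.7,-90],"angular":[0,0,0],"fingers":0.5},{"delta_pos":[2,1.7,-120],"angular":[0,0,0],"fingers":0.5},{"delta_pos":[2,1.7,-140],"angular":[0,0,0],"fingers":0.5},{"delta_pos":[2,1.7,-149],"angular":[0,0,0],"fingers":0.5},{"delta_pos":[2,1.7,-149],"angular":[0,0,0],"fingers":0.5}]' 30
python3 -m jog '[{"delta_pos":[0,0,0],"angular":[0,0,0],"fingers":0},{"delta_pos":[0,0,0],"angular":[0,0,0],"fingers":0},{"delta_pos":[0,0,0],"angular":[0,0,0],"fingers":0},{"delta_pos":[0,0,0],"angular":[0,0,0],"fingers":0},{"delta_pos":[0,0,0],"angular":[0,0,0],"fingers":0},{"delta_pos":[0,0,0],"angular":[0,0,0],"fingers":0}]' 30
```

```text
time_s: 3.12
eef_pos: [518.0, 184.9, 99.5]
ee_rot: [-0.0, 0.771, 0.637, -0.0]
force: [-0.2, 0.9, 0.2]
grip_width: 0.499
grip_force: 0.0
time_s: 3.88
eef_pos: [518.2, 185.3, 100.1]
ee_rot: [0.0, 0.771, 0.637, 0.0]
force: [-1.5, -0.7, 6.0]
grip_width: 0.11
grip_force: 30.9
```

```bash
python3 -m jog '[{"delta_pos":[0,0,15],"angular":[0,0,0],"fingers":0},{"delta_pos":[0,0,40],"angular":[0,0,0],"fingers":0},{"delta_pos":[0,0,80],"angular":[0,0,0],"fingers":0},{"delta_pos":[0,0,120],"angular":[0,0,0],"fingers":0},{"delta_pos":[-5,-30,130],"angular":[0,0,0.02],"fingers":0},{"delta_pos":[-10,-80,130],"angular":[0,0,0.04],"fingers":0},{"delta_pos":[-15,-130,130],"angular":[0,0,0.06],"fingers":0},{"delta_pos":[-20,-180,130],"angular":[0,0,0.08],"fingers":0},{"delta_pos":[-25,-230,130],"angular":[0,0,0.1],"fingers":0},{"delta_pos":[-30,-280,130],"angular":[0,0,0.115],"fingers":0}]'
python3 -m jog '[{"delta_pos":[-1,-50,0],"angular":[0,0,0],"fingers":0},{"delta_pos":[-3,-100,0],"angular":[0,0,0],"fingers":0},{"delta_pos":[-5,-150,0],"angular":[0,0,0],"fingers":0},{"delta_pos":[-5,-160,0],"angular":[0,0,0],"fingers":0},{"delta_pos":[-5,-160,0],"angular":[0,0,0],"fingers":0},{"delta_pos":[-5,-160,0],"angular":[0,0,0],"fingers":0}]'
python3 - <<'E'
from h import *
c=cap('wrist','w2.png');s=ctrl.sense();print(s['eef_pos'],s['ee_rot'],s['force'])
E
```

```text
time_s: 5.12
eef_pos: [487.6, -96.3, 230.0]
ee_rot: [0.0, 0.733, 0.68, 0.0]
force: [1.0, -0.4, -3.4]
grip_width: 0.112
grip_force: 29.6
time_s: 5.88
eef_pos: [483.2, -253.5, 229.6]
ee_rot: [-0.0, 0.733, 0.681, 0.0]
force: [-0.2, 0.3, -1.7]
grip_width: 0.112
grip_force: 29.6
[ 483.21471238 -253.47079187  229.55804247] [-1.99843283e-05  7.32603279e-01  6.80655881e-01  8.42993215e-05] [ 0.04156862  1.12538905 -2.85290136]
```

View pics/w2.png

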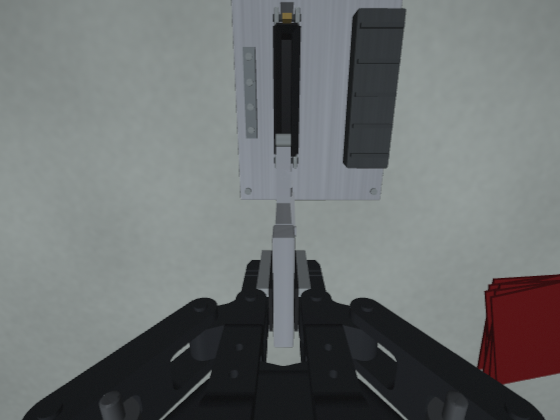

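Wrist view: slot is vertical at cols ~273–299, rows 22–155, with the brass post at (287,15) and the held board's rail at col ~284, nearly parallel. Measuring the offset.

Run:
```python
from h import *
c=cap('wrist');im=c['pixels'];g=cv2.cvtColor(im,cv2.COLOR_BGR2GRAY).astype(float);hsv=cv2.cvtColor(im,cv2.COLOR_BGR2HSV)
def edges(v,u0,u1,n=4):
    r=np.diff(cv2.GaussianBlur(g[v-1:v+2].mean(0)[None],(3,1),0)[0][u0:u1]); i=np.argsort(-abs(r))
    o=[]
    for k in i:
        if all(abs(k-q)>2 for q in o): o.append(k)
        if len(o)==n: break
    return [(u0+k+1,round(r[k])) for k in sorted(o)]
for v in(40,60,80,100,120): print(v,'slot',edges(v,262,312,6))
for v in(40,80,120,160,190): print(v,'plate',edges(v,225,270,2),edges(v,340,415,4))
for v in(208,220,240,260,300,330): print(v,'board',edges(v,265,305,4))
m=cv2.inRange(hsv,(15,100,60),(35,255,255));m[40:]=0;print('brass',cv2.boundingRect(m))
vc=g[:,280:290].mean(1);print('rows',[(i,int(vc[i+1]-vc[i])) for i in range(0,350) if abs(vc[i+1]-vc[i])>12])
```

```text
40 slot [(np.int64(273), -43), (np.int64(282), 4), (np.int64(291), -4), (np.int64(300), 40), (np.int64(303), 3), (np.int64(306), -2)]
60 slot [(np.int64(273), -40), (np.int64(282), 6), (np.int64(291), -5), (np.int64(300), 40), (np.int64(303), 2), (np.int64(306), -2)]
80 slot [(np.int64(273), -40), (np.int64(276), -2), (np.int64(282), 6), (np.int64(291), -4), (np.int64(300), 38), (np.int64(303), 2)]
100 slot [(np.int64(274), -41), (np.int64(282), 4), (np.int64(291), -4), (np.int64(299), 43), (np.int64(302), 3), (np.int64(305), -2)]
120 slot [(np.int64(274), -50), (np.int64(282), 4), (np.int64(290), -4), (np.int64(299), 40), (np.int64(302), 2), (np.int64(311), 1)]
40 plate [(np.int64(232), -8), (np.int64(235), 4)] [(np.int64(347), -2), (np.int64(351), -43), (np.int64(356), 10), (np.int64(403), 32)]
80 plate [(np.int64(244), -13), (np.int64(257), 20)] [(np.int64(345), -2), (np.int64(348), -39), (np.int64(353), 10), (np.int64(398), 35)]
120 plate [(np.int64(246), -13), (np.int64(258), 21)] [(np.int64(343), -4), (np.int64(346), -40), (np.int64(350), 10), (np.int64(393), 34)]
160 plate [(n
[... 347 characters left out ...]
5), 5)]
220 board [(np.int64(273), -1), (np.int64(276), -22), (np.int64(292), 15), (np.int64(295), 5)]
240 board [(np.int64(271), -10), (np.int64(274), 4), (np.int64(293), -7), (np.int64(296), 15)]
260 board [(np.int64(270), -18), (np.int64(273), 38), (np.int64(295), -34), (np.int64(298), 6)]
300 board [(np.int64(269), 6), (np.int64(273), 39), (np.int64(294), -41), (np.int64(299), -6)]
330 board [(np.int64(268), 29), (np.int64(273), 26), (np.int64(294), -22), (np.int64(299), -28)]
brass (283, 13, 9, 6)
rows [(1, -43), (2, -14), (12, 23), (18, -38), (22, -29), (39, 13), (132, 19), (133, 52), (134, 12), (144, -15), (146, 49), (202, -29), (223, 24), (224, -31), (237, 31), (346, -13), (347, 17)]
```

Run:
```python
from h import *
c=cap('wrist');s=ctrl.sense();tcp=s['eef_pos'];im=c['pixels'];g=cv2.cvtColor(im,cv2.COLOR_BGR2GRAY).astype(float)
P=lambda u,v,z:onz(c,u,v,z)[:2]
a,b=P(286.5,40,52),P(286.5,120,52);d=a-b;print('rim ctr',a,b,'yaw',-np.arctan2(d[0],d[1]),'width',np.linalg.norm(P(273,80,52)-P(300,80,52)))
a2,b2=P(286.5,40,45),P(286.3,120,45);d2=a2-b2;print('inner',a2,b2,'yaw',-np.arctan2(d2[0],d2[1]),np.linalg.norm(P(282,80,45)-P(291,80,45)))
e=np.array([ (346+ (120-v)*5/80.) for v in(40,120)]) ; f1,f2=P(351,40,44),P(346,120,44);d3=f1-f2;print('fin left edge',f1,f2,-np.arctan2(*d3))
e1,e2=P(403,40,44),P(393,120,44);print('fin right',e1,e2,-np.arctan2(*(e1-e2)))
br=P(287.5,16,64.5);print('brass',br)
vc=g[:,310:340].mean(1);print('plate row',[(i+1,int(vc[i+1]-vc[i])) for i in range(170,215) if abs(vc[i+1]-vc[i])>6], [P(325,r,12) for r in(199,200,201)])
fc=g[:,365:385].mean(1);print('fin rows',[(i+1,int(fc[i+1]-fc[i])) for i in range(0,180) if abs(fc[i+1]-fc[i])>12])
zt=tcp[2]+9.5
r1,r2=P(283.5,260,zt),P(283.5,330,zt);print('rail',r1,r2,-np.arctan2(*(r1-r2)),'rail ends',P(283.5,237,zt),P(283.5,347,zt))
print('tcp',tcp,'yaw',2*np.arctan2(s['ee_rot'][2],s['ee_rot'][1])-np.pi/2,-np.arctan2(*(c['R'].T@[0,-1,0])[:2]))
```

```text
rim ctr [ 496.97238566 -117.68517273] [ 492.07307687 -187.11541303] yaw -0.07044770685320645 width 25.364501654317795
inner [ 497.1302856  -116.47685481] [ 491.9178099  -187.49881855] yaw -0.0732610962448753 8.650472385302072
fin left edge [ 556.75683715 -120.73699887] [ 551.75194168 -191.99940737] -0.0701167828411752
fin right [ 604.80278255 -124.31018538] [ 598.84633395 -195.49733468] -0.08347863382209386
brass [ 498.80351677 -101.91284755]
plate row [(199, -11), (200, 7), (201, 14)] [array([ 532.27962818, -284.67984616]), array([ 532.24356955, -285.95359684]), array([ 532.20742767, -287.23028848])]
fin rows [(8, -53), (9, -17), (27, -21), (29, 14), (63, -14), (64, 18), (168, 46), (169, 23)]
rail [ 485.40510416 -235.41389174] [ 482.60420545 -273.33129802] -0.07373449790553442 rail ends [ 486.22230227 -224.3510023 ] [ 481.84181275 -283.65225448]
tcp [ 483.20781869 -253.73363355  229.51263975] yaw -0.07365272294880842 -0.07401960406963659
```

```bash
python3 -m jog '[{"delta_pos":[4,35,0],"angular":[0,0,0],"fingers":0},{"delta_pos":[8,70,0],"angular":[0,0,0],"fingers":0},{"delta_pos":[9.8,90.6,0],"angular":[0,0,0],"fingers":0},{"delta_pos":[9.8,90.6,-20],"angular":[0,0,0],"fingers":0},{"delta_pos":[9.8,90.6,-45],"angular":[0,0,0],"fingers":0},{"delta_pos":[9.8,90.6,-70],"angular":[0,0,0],"fingers":0},{"delta_pos":[9.8,90.6,-80],"angular":[0,0,0],"fingers":0},{"delta_pos":[9.8,90.6,-80],"angular":[0,0,0],"fingers":0},{"delta_pos":[9.8,90.6,-80],"angular":[0,0,0],"fingers":0}]'
python3 - <<'E'
from h import *
c=cap('wrist');s=cap('side');t=cap('top');st=ctrl.sense();print(st['eef_pos'],st['force'])
u,v=map(int,proj(s,(493,-163,70)));u2,v2=map(int,proj(t,(493,-163,70)))
o=np.zeros((600,800,3),np.uint8)
o[:420,:400]=c['pixels'][:420,80:480]
o[:300,400:]=cv2.resize(s['pixels'][v-45:v+45,u-60:u+60],(400,300),interpolation=2)
o[300:,400:]=cv2.resize(t['pixels'][v2-45:v2+45,u2-60:u2+60],(400,300),interpolation=2)
cv2.imwrite('pics/m1.png',o)
E
```

```text
time_s: 7.15
eef_pos: [493.3, -164.4, 150.3]
ee_rot: [0.001, 0.733, 0.68, 0.0]
force: [-0.3, 0.6, -2.8]
grip_width: 0.11
grip_force: 29.6
[ 493.09084683 -164.27697769  150.02051186] [ 0.0614006  -0.1013712  -2.42486805]
```

View pics/m1.png

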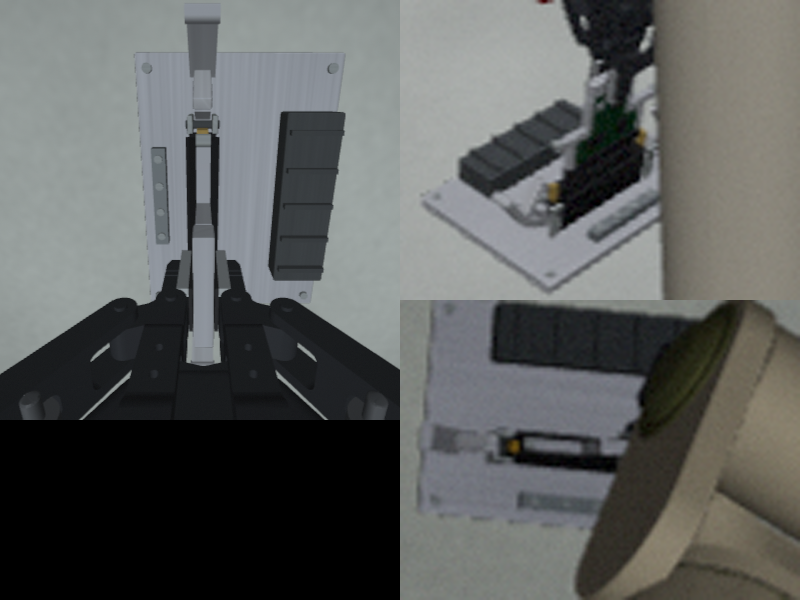

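Board hovers just above the slot. The wrist view shows it within the dark slot rim (image cols ~267–299), with the +y post at (283,131) just beyond its ear. One more numeric check.

Run:
```python
from h import *
c=cap('wrist');s=ctrl.sense();tcp=s['eef_pos'];im=c['pixels'];g=cv2.cvtColor(im,cv2.COLOR_BGR2GRAY).astype(float);hsv=cv2.cvtColor(im,cv2.COLOR_BGR2HSV)
P=lambda u,v,z:onz(c,u,v,z)[:2]
y=np.array([np.sin(.073),np.cos(.073)]);x=np.array([y[1],-y[0]])
L=lambda p:((p-tcp[:2])@x,(p-tcp[:2])@y)
for v in(150,170,190,210,220):
    r=np.diff(cv2.GaussianBlur(g[v-1:v+2].mean(0)[None],(3,1),0)[0]);l=255+np.argmin(r[255:275]);h=290+np.argmax(r[290:308])
    i=l+3+np.argmax(r[l+3:285]);j=284+np.argmin(r[284:h-3])
    print(v,'rim',l+1,h+1,np.round(L(P((l+h)/2+1,v,52)),2),'board',i+1,j+1)
for v in(245,270,300,330):
    r=np.diff(g[v-1:v+2].mean(0));i=265+np.argmax(r[265:283]);j=284+np.argmin(r[284:300]);print(v,'rail',i+1,j+1,np.round(L(P((i+j)/2+1,v,tcp[2]+9.5)),2))
m=cv2.inRange(hsv,(12,110,60),(35,255,255));m[:120]=0;m[145:]=0;m[:,:265]=0;m[:,300:]=0;b=cv2.boundingRect(m);print('brass',b,L(P(b[0]+b[2]/2,b[1],64.5)),L(P(b[0]+b[2]/2,b[1]+b[3],64.5)))
vc=g[:,278:290].mean(1);print('rows',[(i+1,int(vc[i+1]-vc[i])) for i in range(90,370) if abs(vc[i+1]-vc[i])>10])
vc=g[:,365:395].mean(1);print('fin',[(i+1,int(vc[i+1]-vc[i])) for i in range(90,300) if abs(vc[i+1]-vc[i])>10])
for q in(112,113,279,280):print(q,L(P(380,q,44)))
vc=g[:,300:340].mean(1);print('plate',[(i+1,int(vc[i+1]-vc[i])) for i in range(30,80) if abs(vc[i+1]-vc[i])>6],L(P(320,52.5,12)))
print('rail ends',L(P(283,225,tcp[2]+9.5)),L(P(283,347,tcp[2]+9.5)))
```

```text
150 rim 266 299 [ 0.47 49.8 ] board 276 291
170 rim 267 299 [ 0.8  34.63] board 276 291
190 rim 267 299 [ 0.75 18.78] board 276 291
210 rim 267 298 [0.31 2.18] board 276 291
220 rim 268 298 [ 0.68 -6.41] board 275 292
245 rail 272 295 [ 0.96 25.53]
270 rail 272 295 [ 0.93 13.19]
300 rail 273 294 [ 0.9  -2.69]
330 rail 268 299 [  0.86 -19.86]
brass (278, 128, 10, 5) (np.float64(0.8811095214603029), np.float64(66.75530439434182)) (np.float64(0.8719525198731052), np.float64(63.39967994344107))
rows [(110, 15), (111, -21), (112, -49), (119, 20), (120, 15), (121, -53), (128, 15), (129, 18), (130, 16), (131, 13), (135, 15), (144, -11), (145, -17), (146, -12), (147, 37), (148, 18), (203, -32), (224, 26), (225, -33), (237, 13), (238, 33), (347, -17), (348, 10), (362, -46), (363, 16), (365, -24), (366, -59)]
fin [(111, -38), (112, -58), (113, 13), (168, -11), (203, -13), (236, -12), (239, 11), (266, -13), (269, 12), (280, 16), (281, 65), (298, -13), (299, -10)]
112 (np.float64(72.81416487526351), np.float64(76.4081348148051))
113 (np.float64(72.88774410131059), np.float64(75.69885800417374))
279 (np.float64(87.69652201926651), np.float64(-67.05234142099751))
280 (np.float64(87.80470624780504), np.float64(-68.0951977909371))
plate [(52, -17), (53, 15)] (np.float64(30.431061146426224), np.float64(120.6521210594104))
rail ends (np.float64(0.76902706915422), np.float64(34.876057340568615)) (np.float64(0.5913821484754664), np.float64(-30.22272349189434))
```

```bash
python3 -m jog '[{"delta_pos":[-0.1,1.1,0],"angular":[0,0,0],"fingers":0},{"delta_pos":[-0.1,1.1,-3],"angular":[0,0,0],"fingers":0},{"delta_pos":[-0.1,1.1,-6],"angular":[0,0,0],"fingers":0},{"delta_pos":[-0.1,1.1,-9],"angular":[0,0,0],"fingers":0},{"delta_pos":[-0.1,1.1,-12],"angular":[0,0,0],"fingers":0},{"delta_pos":[-0.1,1.1,-15],"angular":[0,0,0],"fingers":0},{"delta_pos":[-0.1,1.1,-17],"angular":[0,0,0],"fingers":0},{"delta_pos":[-0.1,1.1,-17],"angular":[0,0,0],"fingers":0}]'
```

```text
time_s: 8.35
eef_pos: [492.7, -163.0, 132.2]
ee_rot: [-0.0, 0.733, 0.68, -0.0]
force: [0.5, 0.1, -2.6]
grip_width: 0.11
grip_force: 29.6
```

```bash
python3 -m jog '[{"delta_pos":[0,0,-2],"angular":[0,0,0],"fingers":0},{"delta_pos":[0,0,-4],"angular":[0,0,0],"fingers":0},{"delta_pos":[0,0,-6],"angular":[0,0,0],"fingers":0},{"delta_pos":[0,0,-8],"angular":[0,0,0],"fingers":0},{"delta_pos":[0,0,-10],"angular":[0,0,0],"fingers":0},{"delta_pos":[0,0,-12],"angular":[0,0,0],"fingers":0},{"delta_pos":[0,0,-12],"angular":[0,0,0],"fingers":0}]'
```

```text
time_s: 9.22
eef_pos: [492.7, -163.0, 120.1]
ee_rot: [-0.0, 0.733, 0.68, -0.0]
force: [0.1, -0.5, -1.7]
grip_width: 0.109
grip_force: 29.6
```

```bash
python3 -m jog '[{"delta_pos":[0,0,-2],"angular":[0,0,0],"fingers":0},{"delta_pos":[0,0,-4],"angular":[0,0,0],"fingers":0},{"delta_pos":[0,0,-6],"angular":[0,0,0],"fingers":0},{"delta_pos":[0,0,-7],"angular":[0,0,0],"fingers":0},{"delta_pos":[0,0,-7],"angular":[0,0,0],"fingers":0}]'
```

```text
time_s: 9.85
eef_pos: [492.7, -163.0, 113.2]
ee_rot: [-0.0, 0.733, 0.68, -0.0]
force: [-0.5, 0.2, -2.5]
grip_width: 0.112
grip_force: 29.6
```

```bash
python3 -m jog '[{"delta_pos":[0,0,-1],"angular":[0,0,0],"fingers":0},{"delta_pos":[0,0,-2],"angular":[0,0,0],"fingers":0},{"delta_pos":[0,0,-2],"angular":[0,0,0],"fingers":0},{"delta_pos":[0,0,-2],"angular":[0,0,0],"fingers":0}]'
```

```text
time_s: 10.35
eef_pos: [492.9, -163.1, 111.7]
ee_rot: [0.0, 0.733, 0.68, 0.0]
force: [-1.5, 0.7, 5.0]
grip_width: 0.109
grip_force: 30.6
```

Contact with the sprung posts at the expected height. Releasing and lifting clear.

```bash
python3 -m jog '[{"delta_pos":[0,0,0],"angular":[0,0,0],"fingers":0.2},{"delta_pos":[0,0,0],"angular":[0,0,0],"fingers":0.4},{"delta_pos":[0,0,0],"angular":[0,0,0],"fingers":0.4},{"delta_pos":[0,0,0],"angular":[0,0,0],"fingers":0.4},{"delta_pos":[0,0,20],"angular":[0,0,0],"fingers":0.4},{"delta_pos":[0,0,50],"angular":[0,0,0],"fingers":0.4},{"delta_pos":[0,0,80],"angular":[0,0,0],"fingers":0.2},{"delta_pos":[0,-20,100],"angular":[0,0,0],"fingers":0},{"delta_pos":[0,-50,100],"angular":[0,0,0],"fingers":0},{"delta_pos":[0,-50,100],"angular":[0,0,0],"fingers":0}]'
python3 - <<'E'
from h import *
c=cap('wrist');s=cap('side');st=ctrl.sense();print(st['eef_pos'],st['force'],st['grip_width'])
u,v=map(int,proj(s,(493,-163,70)))
o=np.zeros((420,800,3),np.uint8)
o[:420,:400]=c['pixels'][:420,80:480]
o[:300,400:]=cv2.resize(s['pixels'][v-45:v+45,u-60:u+60],(400,300),interpolation=2)
cv2.imwrite('pics/m2.png',o)
E
```

```text
time_s: 11.6
eef_pos: [492.5, -214.3, 211.2]
ee_rot: [0.0, 0.734, 0.679, -0.0]
force: [-0.4, 0.5, -0.7]
grip_width: -0.002
grip_force: 0.0
[ 492.53332619 -212.63132733  210.95600398] [-0.66731495  0.09860635 -0.24513665] -0.0040563281821988355
```

View pics/m2.png

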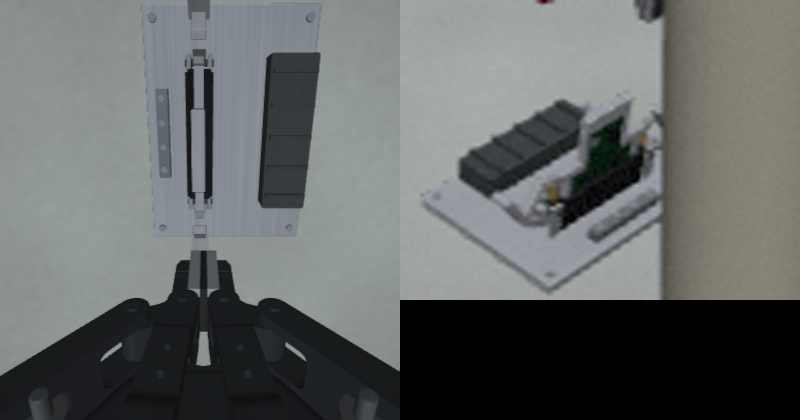

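Board stands in the slot with its ears by the posts, and the fingers have let go. Next the right (-y) lever: closed fingertips go outside its tip.

```bash
python3 -m jog '[{"delta_pos":[-5,-50,0],"angular":[0,0,0],"fingers":0},{"delta_pos":[-10,-103,0],"angular":[0,0,0],"fingers":0},{"delta_pos":[-10,-103,-30],"angular":[0,0,0],"fingers":0},{"delta_pos":[-10,-103,-60],"angular":[0,0,0],"fingers":0},{"delta_pos":[-10,-103,-90],"angular":[0,0,0],"fingers":0},{"delta_pos":[-10,-103,-110],"angular":[0,0,0],"fingers":0},{"delta_pos":[-10,-103,-124],"angular":[0,0,0],"fingers":0},{"delta_pos":[-10,-103,-124],"angular":[0,0,0],"fingers":0},{"delta_pos":[-10,-103,-124],"angular":[0,0,0],"fingers":0}]'
python3 - <<'E'
from h import *
c=cap('wrist');st=ctrl.sense();print(st['eef_pos'],st['force'])
y=np.array([np.sin(.073),np.cos(.073)]);d=st['eef_pos'][:2]-[493.6,-163];print('rack xy',d@[y[1],-y[0]],d@y)
cv2.imwrite('pics/w3.png',c['pixels'])
E
```

```text
time_s: 12.82
eef_pos: [483.1, -316.1, 88.2]
ee_rot: [0.001, 0.733, 0.68, 0.0]
force: [0.1, 0.3, -0.4]
grip_width: -0.004
grip_force: 0.0
[ 483.09940141 -316.20911141   88.24062345] [0.14450506 0.9437555  0.36164634]
rack xy 0.7017021241493899 -153.56693004554805
```

View pics/w3.png

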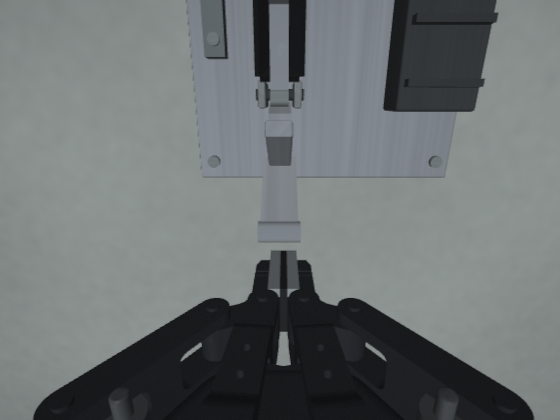

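The wrist view shows the tip bar at (279,232) directly ahead of the closed fingertips at (283,255), on the outer side. Pushing along the arc.

```bash
python3 -m jog '[{"delta_pos":[0.3,4,0],"angular":[0,0,0],"fingers":0},{"delta_pos":[0.5,7,1],"angular":[0,0,0],"fingers":0},{"delta_pos":[0.7,9.5,3],"angular":[0,0,0],"fingers":0},{"delta_pos":[0.9,12,6],"angular":[0,0,0],"fingers":0},{"delta_pos":[1.1,14.5,9],"angular":[0,0,0],"fingers":0},{"delta_pos":[1.2,17,11.7],"angular":[0,0,0],"fingers":0},{"delta_pos":[1.4,20,14.4],"angular":[0,0,0],"fingers":0},{"delta_pos":[1.6,22.6,16.8],"angular":[0,0,0],"fingers":0},{"delta_pos":[1.6,22.6,16.8],"angular":[0,0,0],"fingers":0}]'
```

```text
time_s: 14.0
eef_pos: [484.6, -293.9, 105.0]
ee_rot: [0.001, 0.733, 0.68, -0.0]
force: [-0.8, -4.3, 3.3]
grip_width: -0.003
grip_force: 2.3
```

```bash
python3 -m jog '[{"delta_pos":[0.2,3,2.4],"angular":[0,0,0],"fingers":0},{"delta_pos":[0.4,6.1,4.6],"angular":[0,0,0],"fingers":0},{"delta_pos":[0.7,9.3,6.7],"angular":[0,0,0],"fingers":0},{"delta_pos":[0.9,12.6,8.6],"angular":[0,0,0],"fingers":0},{"delta_pos":[1.2,16,10.3],"angular":[0,0,0],"fingers":0},{"delta_pos":[1.4,19.4,11.9],"angular":[0,0,0],"fingers":0},{"delta_pos":[1.7,23,13.2],"angular":[0,0,0],"fingers":0},{"delta_pos":[1.9,26.6,14.5],"angular":[0,0,0],"fingers":0},{"delta_pos":[1.9,26.6,14.5],"angular":[0,0,0],"fingers":0}]'
```

```text
time_s: 15.12
eef_pos: [486.5, -266.8, 119.1]
ee_rot: [0.001, 0.733, 0.68, 0.0]
force: [0.8, -2.8, 3.2]
grip_width: 0.002
grip_force: 1.5
```

```bash
python3 -m jog '[{"delta_pos":[0.3,3.7,1],"angular":[0,0,0],"fingers":0},{"delta_pos":[0.5,7.4,1.8],"angular":[0,0,0],"fingers":0},{"delta_pos":[0.8,11,2.4],"angular":[0,0,0],"fingers":0},{"delta_pos":[1.1,14.9,2.9],"angular":[0,0,0],"fingers":0},{"delta_pos":[1.3,17.5,3.1],"angular":[0,0,0],"fingers":0},{"delta_pos":[1.5,20,3.2],"angular":[0,0,0],"fingers":0},{"delta_pos":[1.5,20,3.2],"angular":[0,0,0],"fingers":0},{"delta_pos":[1.5,20,3.2],"angular":[0,0,0],"fingers":0}]'
```

```text
time_s: 16.12
eef_pos: [487.6, -246.4, 121.5]
ee_rot: [-0.001, 0.733, 0.68, 0.0]
force: [1.4, -0.8, 1.8]
grip_width: 0.003
grip_force: 1.0
```

```bash
python3 -m jog '[{"delta_pos":[0.1,1,0],"angular":[0,0,0],"fingers":0},{"delta_pos":[0.15,2,0],"angular":[0,0,0],"fingers":0},{"delta_pos":[0.2,3,0],"angular":[0,0,0],"fingers":0},{"delta_pos":[0.2,3,0],"angular":[0,0,0],"fingers":0},{"delta_pos":[0.2,3,0],"angular":[0,0,0],"fingers":0}]'
```

```text
time_s: 16.75
eef_pos: [487.8, -243.7, 121.7]
ee_rot: [-0.0, 0.733, 0.68, 0.0]
force: [-0.3, -1.5, 2.5]
grip_width: 0.007
grip_force: 1.2
```

```bash
python3 -m jog '[{"delta_pos":[0,0.7,0],"angular":[0,0,0],"fingers":0},{"delta_pos":[0.1,1.5,0],"angular":[0,0,0],"fingers":0},{"delta_pos":[0.1,1.5,0],"angular":[0,0,0],"fingers":0},{"delta_pos":[0.1,1.5,0],"angular":[0,0,0],"fingers":0}]'
```

```text
time_s: 17.25
eef_pos: [488.0, -242.4, 121.8]
ee_rot: [0.0, 0.733, 0.68, -0.0]
force: [-1.2, -2.9, 3.3]
grip_width: -0.002
grip_force: 2.1
```

```bash
python3 -m jog '[{"delta_pos":[0,0.7,0],"angular":[0,0,0],"fingers":0},{"delta_pos":[0.1,1.4,0],"angular":[0,0,0],"fingers":0},{"delta_pos":[0.1,1.4,0],"angular":[0,0,0],"fingers":0},{"delta_pos":[0.1,1.4,0],"angular":[0,0,0],"fingers":0}]'
```

```text
time_s: 17.75
eef_pos: [488.0, -242.0, 121.9]
ee_rot: [0.001, 0.733, 0.68, -0.001]
force: [-1.5, -9.3, 1.2]
grip_width: 0.003
grip_force: 4.4
```

```bash
python3 -m jog '[{"delta_pos":[0,0.6,0],"angular":[0,0,0],"fingers":0},{"delta_pos":[0,0.6,0],"angular":[0,0,0],"fingers":0},{"delta_pos":[0,0.6,0],"angular":[0,0,0],"fingers":0}]'
python3 -m jog '[{"delta_pos":[-0.3,-4,0],"angular":[0,0,0],"fingers":0},{"delta_pos":[-0.9,-12,0],"angular":[0,0,0],"fingers":0},{"delta_pos":[-2,-27,0],"angular":[0,0,0],"fingers":0},{"delta_pos":[-2,-27,40],"angular":[0,0,0],"fingers":0},{"delta_pos":[-2,-27,90],"angular":[0,0,0],"fingers":0},{"delta_pos":[0,0,90],"angular":[0,0,0],"fingers":0},{"delta_pos":[0,0,90],"angular":[0,0,0],"fingers":0}]'
python3 - <<'E'
from h import *
c=cap('wrist','w4.png');st=ctrl.sense();print(st['eef_pos'],st['force'])
E
```

```text
time_s: 18.12
eef_pos: [488.1, -241.9, 122.0]
ee_rot: [0.001, 0.733, 0.68, -0.001]
force: [-1.9, -11.4, 1.2]
grip_width: -0.0
grip_force: 5.4
time_s: 19.0
eef_pos: [488.2, -239.9, 212.1]
ee_rot: [0.0, 0.733, 0.681, 0.0]
force: [-0.3, -0.1, 0.4]
grip_width: -0.003
grip_force: 0.0
[ 488.03372528 -240.51535373  211.63155517] [-1.21522619  0.03013886  0.20443986]
```

View pics/w4.png

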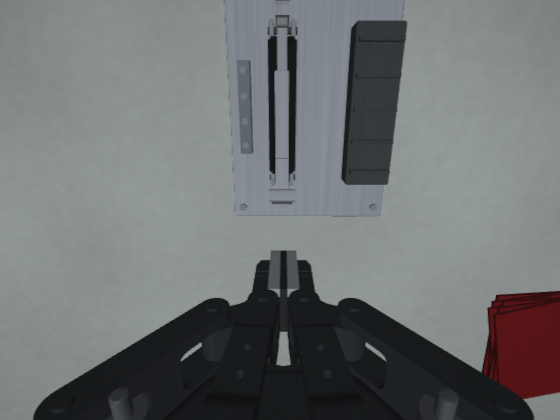

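The right lever is upright with its tip at (281,197), and the board is straight in the slot. Now the left lever, approached from its +y side.

```bash
python3 -m jog '[{"delta_pos":[4,50,0],"angular":[0,0,0],"fingers":0},{"delta_pos":[8,100,0],"angular":[0,0,0],"fingers":0},{"delta_pos":[12,150,0],"angular":[0,0,0],"fingers":0},{"delta_pos":[15,200,0],"angular":[0,0,0],"fingers":0},{"delta_pos":[16.5,231,0],"angular":[0,0,0],"fingers":0},{"delta_pos":[16.5,231,-30],"angular":[0,0,0],"fingers":0},{"delta_pos":[16.5,231,-70],"angular":[0,0,0],"fingers":0},{"delta_pos":[16.5,231,-105],"angular":[0,0,0],"fingers":0},{"delta_pos":[16.5,231,-124],"angular":[0,0,0],"fingers":0},{"delta_pos":[16.5,231,-124],"angular":[0,0,0],"fingers":0}]'
python3 - <<'E'
from h import *
t=cap('top');s=cap('side');st=ctrl.sense();print(st['eef_pos'],st['force'])
u,v=map(int,proj(t,(500,-60,80)));U,V=map(int,proj(s,(500,-60,80)))
o=np.hstack([cv2.resize(q['pixels'][b-45:b+45,a-60:a+60],(400,300),interpolation=2) for q,a,b in((t,u,v),(s,U,V))]);cv2.imwrite('pics/m3.png',o)
E
```

```text
time_s: 20.3
eef_pos: [504.1, -9.9, 86.3]
ee_rot: [-0.001, 0.733, 0.68, -0.001]
force: [0.2, 0.5, -0.1]
grip_width: -0.002
grip_force: 0.0
[505.05050999  -9.91559355  88.19281764] [0.27008887 0.85086358 0.12589396]
```

View pics/m3.png

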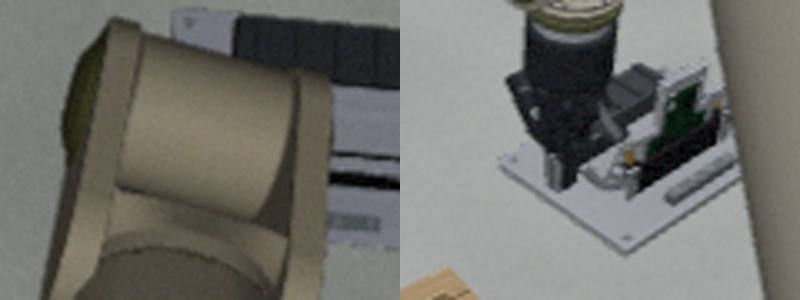

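The side view shows the fingertips standing outside the left handle. Pushing along its arc.

```bash
python3 -m jog '[{"delta_pos":[-0.3,-4,0],"angular":[0,0,0],"fingers":0},{"delta_pos":[-0.5,-7,1],"angular":[0,0,0],"fingers":0},{"delta_pos":[-0.7,-9.5,3],"angular":[0,0,0],"fingers":0},{"delta_pos":[-0.9,-12,6],"angular":[0,0,0],"fingers":0},{"delta_pos":[-1.1,-14.5,9],"angular":[0,0,0],"fingers":0},{"delta_pos":[-1.2,-17,11.7],"angular":[0,0,0],"fingers":0},{"delta_pos":[-1.4,-20,14.4],"angular":[0,0,0],"fingers":0},{"delta_pos":[-1.6,-22.6,16.8],"angular":[0,0,0],"fingers":0},{"delta_pos":[-1.6,-22.6,16.8],"angular":[0,0,0],"fingers":0}]'
```

```text
time_s: 21.52
eef_pos: [503.4, -31.2, 105.6]
ee_rot: [0.0, 0.733, 0.68, 0.001]
force: [0.4, 7.1, 5.1]
grip_width: -0.006
grip_force: 3.5
```

```bash
python3 -m jog '[{"delta_pos":[-0.2,-3,2.4],"angular":[0,0,0],"fingers":0},{"delta_pos":[-0.4,-6.1,4.6],"angular":[0,0,0],"fingers":0},{"delta_pos":[-0.7,-9.3,6.7],"angular":[0,0,0],"fingers":0},{"delta_pos":[-0.9,-12.6,8.6],"angular":[0,0,0],"fingers":0},{"delta_pos":[-1.2,-16,10.3],"angular":[0,0,0],"fingers":0},{"delta_pos":[-1.4,-19.4,11.9],"angular":[0,0,0],"fingers":0},{"delta_pos":[-1.7,-23,13.2],"angular":[0,0,0],"fingers":0},{"delta_pos":[-1.9,-26.6,14.5],"angular":[0,0,0],"fingers":0},{"delta_pos":[-1.9,-26.6,14.5],"angular":[0,0,0],"fingers":0}]'
```

```text
time_s: 22.65
eef_pos: [501.2, -58.7, 119.4]
ee_rot: [0.0, 0.733, 0.68, 0.0]
force: [0.5, 1.5, 1.5]
grip_width: -0.0
grip_force: 1.0
```

```bash
python3 -m jog '[{"delta_pos":[-0.3,-3.7,1],"angular":[0,0,0],"fingers":0},{"delta_pos":[-0.5,-7.4,1.8],"angular":[0,0,0],"fingers":0},{"delta_pos":[-0.8,-11,2.4],"angular":[0,0,0],"fingers":0},{"delta_pos":[-1.1,-14.9,2.9],"angular":[0,0,0],"fingers":0},{"delta_pos":[-1.3,-17.5,3.1],"angular":[0,0,0],"fingers":0},{"delta_pos":[-1.5,-20,3.2],"angular":[0,0,0],"fingers":0},{"delta_pos":[-1.7,-23,3.2],"angular":[0,0,0],"fingers":0},{"delta_pos":[-1.7,-23,3.2],"angular":[0,0,0],"fingers":0},{"delta_pos":[-1.7,-23,3.2],"angular":[0,0,0],"fingers":0}]'
```

```text
time_s: 23.78
eef_pos: [499.2, -81.8, 122.1]
ee_rot: [-0.0, 0.733, 0.68, -0.0]
force: [0.7, 1.0, 0.5]
grip_width: -0.001
grip_force: 0.0
```

```bash
python3 -m jog '[{"delta_pos":[0,-0.7,0],"angular":[0,0,0],"fingers":0},{"delta_pos":[-0.1,-1.5,0],"angular":[0,0,0],"fingers":0},{"delta_pos":[-0.1,-1.5,0],"angular":[0,0,0],"fingers":0},{"delta_pos":[-0.1,-1.5,0],"angular":[0,0,0],"fingers":0}]'
```

```text
time_s: 24.28
eef_pos: [499.1, -82.8, 122.1]
ee_rot: [-0.0, 0.733, 0.68, -0.0]
force: [0.4, 4.2, -0.9]
grip_width: 0.0
grip_force: 1.4
```

```bash
python3 -m jog '[{"delta_pos":[0,-0.7,0],"angular":[0,0,0],"fingers":0},{"delta_pos":[-0.1,-1.4,0],"angular":[0,0,0],"fingers":0},{"delta_pos":[-0.1,-1.4,0],"angular":[0,0,0],"fingers":0},{"delta_pos":[-0.1,-1.4,0],"angular":[0,0,0],"fingers":0}]'
```

```text
time_s: 24.78
eef_pos: [499.1, -83.2, 122.1]
ee_rot: [-0.001, 0.733, 0.68, 0.001]
force: [1.4, 10.7, -0.7]
grip_width: -0.001
grip_force: 4.5
```

```bash
python3 -m jog '[{"delta_pos":[0,-0.7,0],"angular":[0,0,0],"fingers":0},{"delta_pos":[0,-0.7,0],"angular":[0,0,0],"fingers":0},{"delta_pos":[0,-0.7,0],"angular":[0,0,0],"fingers":0}]'
```

```text
time_s: 25.15
eef_pos: [499.0, -83.4, 122.1]
ee_rot: [-0.001, 0.733, 0.68, 0.001]
force: [2.0, 12.9, -0.1]
grip_width: 0.004
grip_force: 6.1
```

Left lever is against its stop, and its end position mirrors the right one (mid -162.7 mm). Backing off and checking.

```bash
python3 -m jog '[{"delta_pos":[0.3,4,0],"angular":[0,0,0],"fingers":0},{"delta_pos":[0.9,12,0],"angular":[0,0,0],"fingers":0},{"delta_pos":[2,27,0],"angular":[0,0,0],"fingers":0},{"delta_pos":[2,27,40],"angular":[0,0,0],"fingers":0},{"delta_pos":[2,27,90],"angular":[0,0,0],"fingers":0},{"delta_pos":[0,-20,110],"angular":[0,0,0],"fingers":0},{"delta_pos":[-3,-70,110],"angular":[0,0,0],"fingers":0},{"delta_pos":[-7,-125,110],"angular":[0,0,0],"fingers":0},{"delta_pos":[-12,-175,110],"angular":[0,0,0],"fingers":0},{"delta_pos":[-12,-175,110],"angular":[0,0,0],"fingers":0}]'
python3 - <<'E'
from h import *
c=cap('wrist');s=cap('side');st=ctrl.sense();print(st['eef_pos'],st['force'])
u,v=map(int,proj(s,(493,-163,70)))
o=np.zeros((420,800,3),np.uint8)
o[:420,:400]=c['pixels'][:420,80:480]
o[:300,400:]=cv2.resize(s['pixels'][v-45:v+45,u-60:u+60],(400,300),interpolation=2)
cv2.imwrite('pics/m4.png',o)
E
```

```text
time_s: 26.4
eef_pos: [486.8, -262.3, 231.8]
ee_rot: [-0.0, 0.734, 0.679, -0.0]
force: [-0.1, 0.8, -0.7]
grip_width: -0.001
grip_force: 0.0
[ 487.30135259 -259.56149883  232.11427507] [ 0.7333098  -0.60697935  0.37068658]
```

View pics/m4.png

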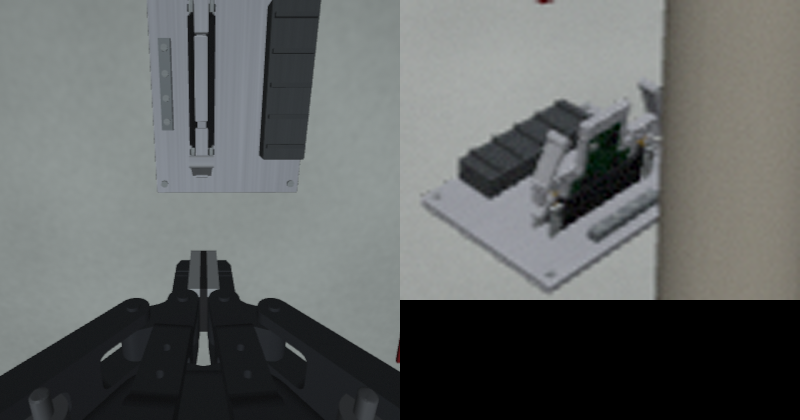

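Run:
```python
from h import *
c=cap('wrist');s=cap('side');C=np.array([493.7,-162.9])
y=np.array([np.sin(.073),np.cos(.073)]);x=np.array([y[1],-y[0]])
W=lambda a,b,z:(*(C+a*x+b*y),z)
im=c['pixels'].copy();si=s['pixels'].copy();z=8
u0,v0=225,120;U,V=map(int,proj(s,W(0,0,70)));U0,V0=U-50,V-40
A=cv2.resize(im[v0:v0+75,u0:u0+100],None,fx=4,fy=4,interpolation=2)
B=cv2.resize(si[V0:V0+75,U0:U0+100],None,fx=4,fy=4,interpolation=2)
for a,col in((0,(0,255,0)),(0.15,(0,0,255))):
  for sg in(1,-1):
    ty=sg*(66-4*np.cos(a)+76*np.sin(a));tz=40+76*np.cos(a)+4*np.sin(a)
    for img,cam,p,q in((A,c,u0,v0),(B,s,U0,V0)):
        e=[proj(cam,W(k,ty,tz)) for k in(-10,10)]
        for t in e: cv2.circle(img,(int((t[0]-p)*4),int((t[1]-q)*4)),3,col,1)
        if sg<0 and cam is c or cam is s: print(a,sg,np.round(e,1).tolist())
zt=[proj(s,W(0,k,115)) for k in(-30,30)];zu=[proj(s,W(0,k,120.5)) for k in(-30,30)]
for t in zt: cv2.circle(B,(int((t[0]-U0)*4),int((t[1]-V0)*4)),2,(0,255,0),-1)
for t in zu: cv2.circle(B,(int((t[0]-U0)*4),int((t[1]-V0)*4)),2,(0,0,255),-1)
cv2.imwrite('pics/m5.png',np.hstack([A,B]))
```

```text
0 1 [[346.1, 176.7], [341.1, 173.7]]
0 -1 [[269.3, 165.1], [293.7, 165.0]]
0 -1 [[373.2, 160.5], [368.2, 157.7]]
0.15 1 [[343.5, 178.4], [338.5, 175.3]]
0.15 -1 [[269.5, 178.6], [293.6, 178.5]]
0.15 -1 [[375.6, 159.1], [370.6, 156.4]]
```

View pics/m5.png

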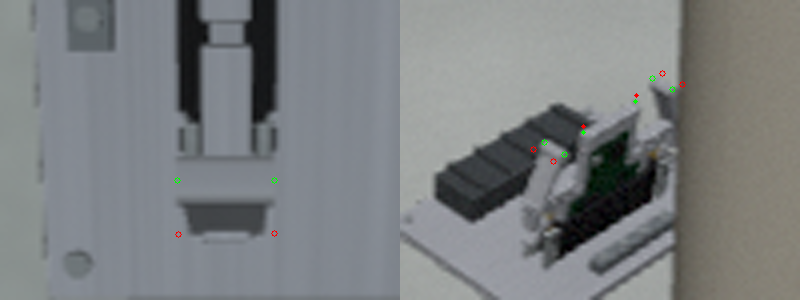

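Both lever tips coincide with the predicted fully-home positions (right tip in wrist crop at (226,180), left in side crop at (553,148)). The rail top fits the seated height and the robot is clear. Handing in.

```bash
python3 -c "
from rig import ctrl
print(ctrl.finish_job())"
```

```text
the job is handed in; nothing more can be done
None
```

The board is in the rack slot and drawn down to about its seated height. Both levers are home against their stops, right first and then left, and the highest push force I read was about 13 N. I handed the job in at about 27 s; no verdict came back.

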